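# Dock the control-vial carriage and lock it with its quick-release pin

## Robot

A 6-joint arm with a two-finger parallel gripper is mounted at the origin on a cart in front of the work surface, level with it; the furniture and walls round the work are solid. World frame = base frame: x ahead of the robot, y to its left, z up, the work surface at z = 0. Lengths are in m, angles in degrees, forces in N, time in s.
With the tool pointing down it reaches from about 0.35 to 0.875 m from the base axis. Payload 4.2 kg.
Tool frame: the origin (TCP) lies midway between the tips of the shut fingers; the grasp point (between the pads) lies 19 mm behind it; z points along the fingers, y is the line along which they close (so a half turn about z gives the same grasp; the last joint's range is limited). The gripper opens to 87 mm and grips with 3 to 60 N. Pads are 19 mm wide; open, the fingers measure 117 mm over their backs; the gripper's body (75 mm by 190 mm) begins 51 mm behind the grasp point.
Start: joints at [90.848, 22.042, 0.453, 0, -68.411, -14.817], TCP at [0.151, 0.607, 0.223] pointing down, gripper open.
Joint ranges: [-179.83, 179.83], [-69.29, 118.12], [-61.27, 80.66], [-181.25, 117.63], [-171.15, -9.14], [-177.46, 177.46]. Speed limits (degrees/s): [159.86, 159.86, 180, 180, 180, 180].

## Interface

Orientations are given as a 3x3 rotation matrix whose columns are the frame's x, y, z axes.
In Python, from station import sense, capture, finish_job, silhouettes, landmark_of gives the robot as it stands.
- The arm moves only by the tool step_arm, never from a script. Its arguments are lists of equal length, an entry for each row: "linear": the shift along the tool's x, y, z in mm, a list of three; "delta_rot": the turn, a rotation vector about the tool's x, y, z in rad, a list of three; "grip": the finger opening in mm, from 0 to 87. A call has 1 to 10 rows; each row shifts and turns the commanded pose from where the row before left it, along the tool's axes as they then stand; what a row does not reach is not made up. A row lasts 1/8 s, in which the tool goes at most 62.5 mm and 10.7 degrees, less where a joint would pass 70% of its speed; a pose out of reach is approached as far as the arm can. A call with a gripper value outside its range is refused whole. The fingers move at their own pace and stop on an object; the grip force is fixed at half the most. Time passes only in rows, so rows that do not move let the fingers close. It gives the time, the measured TCP pose, the force, the opening and the grip force at its end, in the units of the state.
- sense(): the state, without advancing time (a new reading comes with each control period).
- capture(name): name is "scene" or "top" or "wrist"; returns a dict with "img" (420x560x3 uint8, red, green, blue), "fx", "fy", "cx", "cy" (pixels), "world_to_cam" (4x4, takes a point from world to camera coordinates); the wrist camera has in their place "mount" (4x4, takes a point from camera to tool coordinates, whose origin is the TCP and whose axes are the flange's). Camera axes: x right, y up, looking along -z (the intrinsics and any distortion apply to the point x, -y, -z); pixel columns grow to the right and rows downward; lengths in m; the calibration is good to about 2 mm. A picture is of the moment at which its call begins: read the wrist's pose just before it. There is no depth.
- finish_job(): hands the job in; it is judged then, once.
Trained networks look in the newest picture that a camera, given by its name, has taken for a name from the list of things; names that differ only in an ending like _2 or _b are one class to them, and where a whole thing is asked for, a point or a joint stands for the part that bears it (a point fixed in the world has none). Each returns a list of dicts, best first, with "score" (0 to 1); they miss things now and then, are a little off and sometimes report something else, mostly with a low value. They report only what shows in the picture. A call takes as long as a camera call. They do not tell look-alikes from the thing itself.
- silhouettes(camera, label): "mask" (420x560 bool, what is visible of it) and "point" ([column, row] in pixels, amid what is visible of it).
- landmark_of(camera, label): "point" ([column, row] in pixels: a listed point, or the origin of a listed thing).
The state is a dict: "time_s": time; "joints": joint angles; "joint_velocities": joint speeds; "effort": joint torques, N m; "tcp_pos": TCP position; "ee_rot": TCP orientation; "wrist_force": force on the tool from outside, world axes, zero at the start; "moment": the same for the moment, N m; "gripper_width": opening from 0.0 (shut) to 1.0 (fully open); "gripper_force": force on a finger pad.
Only numpy, scipy, OpenCV 4.12 (cv2) and the standard library are available. Lean on these libraries where they do the work, as an engineer would, in place of code of your own. Each camera call takes 0.05 s, during which the arm holds its last target. There are 200 camera calls.

## Task

Push the control-vial carriage gently along its guide until it is fully home against its stop, so that its tongue's hole lies between the holes of the clevis. Then take the quick-release pin from its grey holder by squeezing its two side buttons, slide it down through the clevis and tongue until its collar sits on the clevis, and let go so that its balls spring out and lock it. Feel your way: the dock can be clamped a little forward or back, so do not force anything, and leave the other things on the bench alone.

Things in the scene. Friction and masses are not known exactly. Their poses are not given: they have to be found in the camera images.
- foot: aluminium foot frame of the docking fixture, fixed, 250 x 100 x 8 mm; origin on the bench under its centre, x along the guide to the clevis, y across, z up. The dock on it (rails, clevis, carriage) is clamped in slots up to 10 mm forward or back (foot x) of nominal: unknown, new each time, not measured; exact in y. Add this one shift to every nominal x, of clevis and carriage alike
- hole_nominal (a point): on the foot: nominal centre of the clevis's hole, on top of its upper plate (foot x 75, y 0, z 42 mm); the real hole is within 10 mm of it along foot x. Clevis plates: 50 mm long (x), upper 82 mm wide, z 34 to 42, lower z 16 to 24 mm; holes 14.6 mm. Below is free down to the bench. Axes as the foot's
- push_nominal (a point): on the foot: nominal place of the middle of the push plate's rear face when the carriage is home (foot x -55, y 0, z 70 mm); before that the face is further back (-x) by the travel still to go. The plate is upright, 36 mm wide (y), 10 thick, z 29 to 93 mm (rubber cap above 87); push it to +x at z 50 to 85 mm. The stop is hard; 45 N at most
- carriage (a joint): travel of the carriage along foot x towards the clevis, m; 0 = fully back, 0.050 = home at its stop, the three holes in line. Friction about 2.5 N; stays where left. Plate 62 x 100 mm, z 25 to 33 mm, carrying three capped vials (tops at z 97 mm, from 25 mm in front of the push plate's rear face); its tongue, 36 mm wide, has a 16 mm hole
- pin: steel ball-lock pin, upright in its grey holder at the start, 0.1 kg; origin on its axis at its collar's underside, z up. Shank 13 mm thick, 38 mm long, its last 4 mm tapering to 11 mm. Two balls 30 mm below the collar stick out 2.5 mm to +y and -y until the buttons are squeezed, and cannot enter the holes. Collar 28 mm wide, 5 high. Locked: origin 42 mm over the bench
- pin_grip (a point): on the pin's axis, 21 mm above the collar's underside, in the middle of the two dark ribbed side buttons (at +y and -y of the pin, each 18 mm wide in x, reaching 14 mm up and down from here); 28 mm over both, 20 mm when squeezed in. The head, 18 mm wide in x, ends 25 mm above here
- button (a joint): how far each side button is squeezed in, m; 0 = out (balls out, locking), 0.004 = fully in (balls drawn in; needs 8 N at each finger, so squeeze with 20 N or more). Both buttons and the balls move together
- pin_holder: grey holder block for the pin, fixed, 60 x 60 mm and 46 mm high on an 68 x 68 mm base, with a 21 mm socket in the middle of its top; the pin's collar rests on its top; origin on the bench under its centre
- timer: white lab timer 58 x 62 x 20 mm, bystander, leave alone; origin under its centre
- petri_dish: clear petri dish 55 mm wide, 12 mm high, bystander, leave alone; origin under its centre
- label_roll: white label roll 62 mm wide, 36 mm high, bystander, leave alone; origin under its centre
- notepad: notepad 70 x 95 x 16 mm, bystander, leave alone; origin under its centre
- pen: blue pen 145 mm long, bystander, leave alone; origin under its centre
Not all that is in view belongs to the job. Of the things like the pin, leave any that is yellow; of the rest the smaller one is meant.

How it is judged (in metres and radians):
On the way, in this order (a step that is already met when the one before it is completed fails the run):
1. the carriage is pushed fully home while the pin is not yet in the clevis (value of joint carriage above 0.0485 m and horizontal distance between pin and hole_nominal above 0.03 m), for 0.2 s.
2. the pin, its buttons squeezed, is slid down into the holes (value of joint button above 0.003 m and z of pin in the frame of foot below 0.052 m and y of pin in the frame of foot between -0.004 and 0.004 m and horizontal distance between pin and hole_nominal below 0.014 m), for 0.1 s.
At the end, for the whole second after the job is handed in: the carriage is within 2 mm of its home stop; the pin stands in the clevis and tongue holes with its collar within 2.5 mm of the upper plate and upright within 0.08 rad; its buttons are back out (less than 1 mm in), so the balls lock below the lower plate; it is at rest (value of joint carriage above 0.048 m and z of pin in the frame of foot between 0.039 and 0.0445 m and horizontal distance between pin and hole_nominal below 0.014 m and y of pin in the frame of foot between -0.004 and 0.004 m and angle between the z axis of pin and the z axis of foot, either way round below 0.08 rad and value of joint button below 0.001 m and linear speed of pin below 0.02 m/s); the robot touches nothing.
It fails at once if the pin is forced against the fixture with more than 45 N (contact force between pin and foot above 45 N).
It fails at once if the robot pushes the fixture or its carriage with more than 45 N (contact force between the arm and foot above 45 N).
It fails at once if the fingers push the fixture or its carriage with more than 45 N (contact force between the fingers and foot above 45 N).
It fails at once if a bystander is moved by more than 30 mm (distance of any of timer, petri_dish, label_roll, notepad, pen from where it was at the start of the episode above 0.03 m).
It also fails if it takes over 64 s, if anything falls off the work surface, if the arm or the gripper's body presses on something with over 40 N, if the wrist force passes 120 N, or if a joint passes its speed limit or range.

## Working session

There is one attempt and no reset: what is moved stays moved. The work goes in short steps, Python scripts to look and compute and a tool call to move; the robot and the scene stay as the last step left them, time stands still between calls to the robot, and variables do not carry over. Pictures are saved under pics/ and viewed, at most 10 in all, crops included, and the job is handed in when it is done.

Besides the shell and the picture viewer there is one more tool, called as a command line: name --argument value ..., lists and objects as JSON in quotes. step_arm: Moves the arm, as the interface text tells. Its arguments: {"type":"object","properties":{"linear":{"type":"array"},"delta_rot":{"type":"array"},"grip":{"type":"array"}},"required":["linear","delta_rot","grip"]}

```bash
mkdir -p pics; cat > h.py <<'E'
import numpy as np, cv2
from station import sense, capture, finish_job, silhouettes, landmark_of
def cam(name):
    s=sense(); c=capture(name)
    if name=="wrist":
        T=np.eye(4); T[:3,:3]=np.array(s["ee_rot"]); T[:3,3]=s["tcp_pos"]
        c["world_to_cam"]=np.linalg.inv(T@np.array(c["mount"]))
    c["world_to_cam"]=np.array(c["world_to_cam"]); return c
def ray(c,p):
    d=np.array([(p[0]-c["cx"])/c["fx"],-(p[1]-c["cy"])/c["fy"],-1]); M=np.linalg.inv(c["world_to_cam"])
    d=M[:3,:3]@d; return M[:3,3],d/np.linalg.norm(d)
def atz(c,p,z):
    o,d=ray(c,p); return o+d*(z-o[2])/d[2]
def tri(cps):
    A=np.zeros((3,3));b=np.zeros(3)
    for c,p in cps:
        o,d=ray(c,p);P=np.eye(3)-np.outer(d,d);A+=P;b+=P@o
    x=np.linalg.solve(A,b)
    r=[np.linalg.norm((np.eye(3)-np.outer(d,d))@(x-o)) for o,d in (ray(c,p) for c,p in cps)]
    return x,np.round(r,4)
def proj(c,X):
    q=c["world_to_cam"]@np.append(X,1); return [c["cx"]+c["fx"]*q[0]/-q[2],c["cy"]-c["fy"]*q[1]/-q[2]]
def save(c,n,crop=None,s=1):
    im=c["img"][:,:,::-1]
    if crop: x0,y0,x1,y1=crop; im=im[y0:y1,x0:x1]
    cv2.imwrite("pics/"+n,cv2.resize(im,None,fx=s,fy=s,interpolation=cv2.INTER_CUBIC))
E
python3 - <<'E'
from h import *
np.set_printoptions(precision=4,suppress=True)
C={}
for n in ["scene","top"]:
    c=cam(n);C[n]=c
    print(n,list(c.keys()), c["fx"],c["cx"],c["cy"], np.linalg.inv(c["world_to_cam"])[:3,3])
    for l in ["foot","hole_nominal","push_nominal","pin","pin_grip","pin_holder","timer","petri_dish","label_roll","notepad","pen"]:
        print(l,[(np.round(d["point"],1).tolist(),round(d["score"],2)) for d in landmark_of(n,l)][:4])
c=np.hstack if 0 else None
im=np.vstack([C["scene"]["img"],C["top"]["img"]])[:,:,::-1]
save(C["scene"],"s.png",None,1.4);save(C["top"],"t.png",None,1.4)
print(sense())
E
```

```text
scene ['img', 'fx', 'fy', 'cx', 'cy', 'world_to_cam'] 538.3328064241136 278.83101543025197 206.35691300126643 [-0.2393 -0.177   0.8845]
foot [([291.7, 249.0], 0.71)]
hole_nominal [([319.7, 251.9], 0.84)]
push_nominal [([271.5, 216.9], 0.83)]
pin [([151.0, 205.6], 0.71), ([166.6, 189.1], 0.67)]
pin_grip [([146.4, 192.5], 0.87), ([166.5, 182.7], 0.74), ([198.8, 202.5], 0.71), ([196.5, 205.4], 0.16)]
pin_holder [([201.3, 221.1], 0.67)]
timer [([376.3, 255.6], 0.76)]
petri_dish [([316.7, 213.1], 0.75)]
label_roll [([281.3, 193.6], 0.69), ([197.1, 204.8], 0.16)]
notepad []
pen [([228.4, 197.2], 0.61)]
top ['img', 'fx', 'fy', 'cx', 'cy', 'world_to_cam'] 474.22007410721096 277.2853627138383 207.45929180670583 [0.483  0.2367 1.3141]
foot [([295.5, 219.2], 0.58)]
hole_nominal [([325.7, 225.1], 0.88), ([276.7, 219.0], 0.55)]
push_nominal [([279.0, 220.1], 0.71)]
pin [([172.8, 249.5], 0.76), ([207.5, 231.9], 0.54), ([170.9, 219.4], 0.42)]
pin_grip [([171.0, 253.3], 0.78), ([208.4, 227.8], 0.54), ([169.3, 217.0], 0.49), ([202.9, 231.3], 0.31)]
pin_holder [([209.4, 228.4], 0.91)]
timer []
petri_dish [([286.4, 171.9], 0.71)]
label_roll [([254.4, 162.6], 0.69)]
notepad []
pen [([214.5, 188.9], 0.5)]
{'time_s': 1.2, 'joints': array([ 90.8481,  22.0397,   0.4526,   0.0005, -68.4102, -14.8168]), 'joint_velocities': array([-0.0167, -0.0773, -0.0418,  0.041 , -0.0028, -0.0148]), 'effort': array([  0.0008, -39.0481,  18.7626,   4.2245,   0.0156,  -0.    ]), 'tcp_pos': array([0.1508, 0.6065, 0.2226]), 'ee_rot': array([[ 0.9704, -0.2414,  0.    ],
       [-0.2414, -0.9704,  0.    ],
       [-0.    , -0.    , -1.    ]]), 'wrist_force': array([0.1118, 0.4856, 0.1347]), 'moment': array([-0.0462,  0.0169,  0.0231]), 'gripper_force': 0.0, 'gripper_width': 1.001867858811455}
```

View pics/s.png

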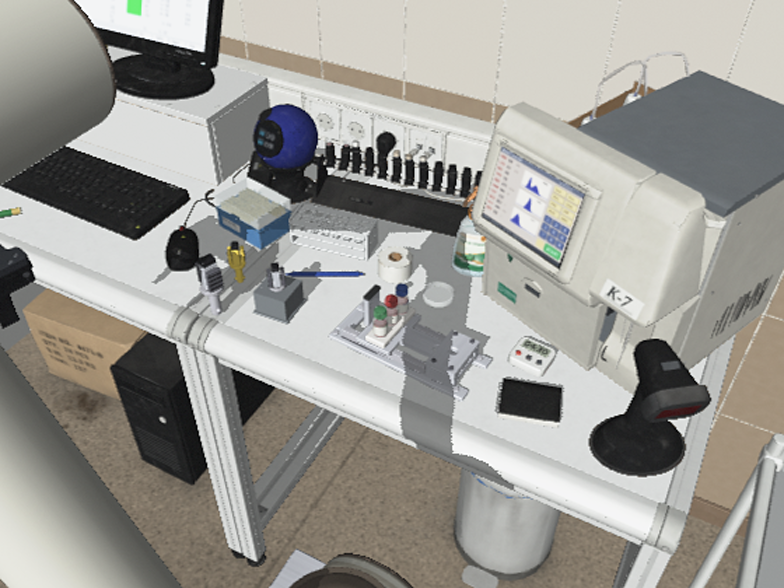

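View pics/t.png

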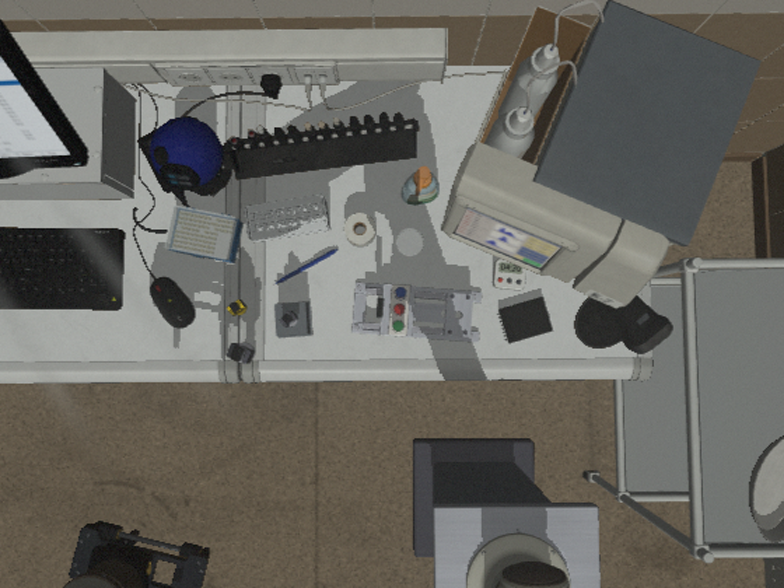

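Pin-likes (scene px in the enlarged view): dark one at (209,275), yellow at (236,260), and one standing in the grey holder at (278,275). The holder one is not yellow and is the smaller, so it is the one meant. I will confirm it in a crop.

```bash
python3 - <<'E'
from h import *
np.set_printoptions(precision=4,suppress=True)
s=cam("scene");t=cam("top")
for n,a,b in [("foot",(291.7,249.0),(295.5,219.2)),("hole",(319.7,251.9),(325.7,225.1)),("push",(271.5,216.9),(279,220.1)),("grip",(198.8,202.5),(208.4,227.8)),("big",(146.4,192.5),(171,253.3)),("yellow",(166.5,182.7),(169.3,217)),("holder",(201.3,221.1),(209.4,228.4)),("petri",(316.7,213.1),(286.4,171.9)),("roll",(281.3,193.6),(254.4,162.6))]:
    print(n,*tri([(s,a),(t,b)]))
for l in ["foot","pin_holder"]:
    m=silhouettes("top",l)
    for d in m[:2]:
        r=cv2.minAreaRect(np.argwhere(d["mask"])[:,::-1].astype(np.float32)); bp=cv2.boxPoints(r)
        print(l,d["score"],r,[atz(t,p,0.005 if l=="foot" else .02)[:2] for p in bp])
a=cv2.resize(s["img"][165:265,120:260],None,fx=5,fy=5,interpolation=2)
cv2.imwrite("pics/c.png",a[:,:,::-1])
E
```

```text
foot [ 0.5387  0.1935 -0.006 ] [0.0008 0.0008]
hole [0.5197 0.1156 0.0407] [0.0008 0.0008]
push [0.5322 0.2408 0.0786] [0.0009 0.0009]
grip [0.5147 0.4266 0.0572] [0.0009 0.0009]
big [0.4482 0.5167 0.1006] [0.0008 0.0008]
yellow [0.5417 0.5346 0.0555] [0.0033 0.0033]
holder [ 0.5162  0.4307 -0.0051] [0.0039 0.0039]
petri [ 0.6776  0.2073 -0.0119] [0.0125 0.0125]
roll [ 0.6988  0.3062 -0.0037] [0.0023 0.0023]
foot 0.59 ((297.2176513671875, 222.67059326171875), (90.57856750488281, 37.50458908081055), 4.39870548248291) [array([0.487 , 0.3187]), array([0.5904, 0.3105]), array([0.5695, 0.0608]), array([0.4665, 0.0703])]
pin_holder 0.63 ((209.3035125732422, 227.85604858398438), (24.577045440673828, 26.198881149291992), 86.42366790771484) [array([0.5465, 0.4685]), array([0.5505, 0.397 ]), array([0.4836, 0.3926]), array([0.4796, 0.464 ])]
```

View pics/c.png

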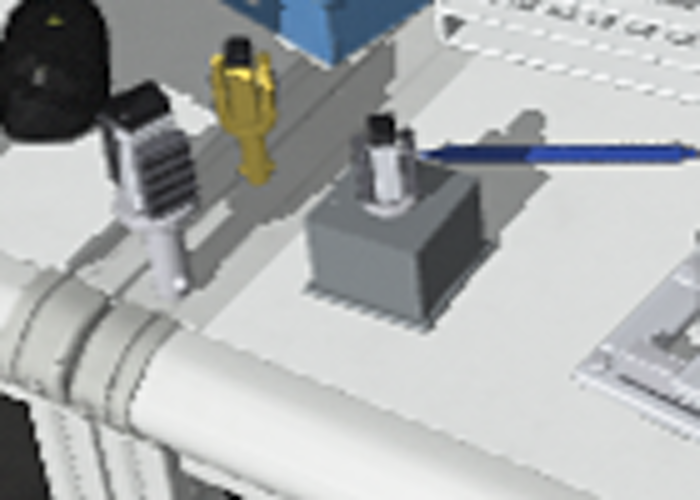

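The holder pin, at crop (385,165), is silver with dark buttons and smaller than the grey one at (165,190). The yellow one is at (240,110). Moving over for wrist views.

step_arm --linear '[[54,18,-6],[54,18,-6],[54,18,-6],[54,18,-6],[54,18,-6],[54,18,0],[54,18,0],[54,18,0],[0,0,0],[0,0,0]]' --delta_rot '[[0,0,0],[0,0,0],[0,0,0],[0,0,0],[0,0,0],[0,0,0.17],[0,0,0.17],[0,0,0.17],[0,0,0],[0,0,0]]' --grip '[87,87,87,87,87,87,87,87,87,87]'

```text
time_s: 2.65
tcp_pos: [0.5166, 0.3405, 0.2525]
ee_rot: [[0.729, -0.684, -0.0], [-0.684, -0.729, 0.0], [-0.0, -0.0, -1.0]]
wrist_force: [0.6, 0.1, -0.7]
gripper_width: 0.997
gripper_force: 0.0
```

```bash
python3 - <<'E'
from h import *
import pickle
np.set_printoptions(precision=4,suppress=True)
c=cam("wrist");s=sense();print(s["tcp_pos"],s["joints"],s["ee_rot"][:,0],np.array(c["mount"]))
for l in ["foot","hole_nominal","push_nominal","pin","pin_grip","pin_holder"]:
    print(l,[(np.round(d["point"],1).tolist(),round(d["score"],2)) for d in landmark_of("wrist",l)][:4])
for P in [(.515,.4266,.067),(.52,.1156,.041),(.537,.295,.07)]: print(proj(c,np.array(P)))
pickle.dump(c,open("w1.pkl","wb"));save(c,"w1.png",None,1.4)
E
```

```text
[0.5161 0.341  0.2526] [ 48.4187  20.3783   2.2744  -0.0118 -71.8864  -1.5377] [ 0.7299 -0.6836 -0.0002] [[ 0.0005  0.9684  0.2495  0.068 ]
 [ 1.     -0.0007  0.0007  0.0004]
 [ 0.0009  0.2495 -0.9684 -0.1617]
 [ 0.      0.      0.      1.    ]]
foot [([374.4, 82.6], 0.96)]
hole_nominal [([449.3, 24.2], 0.82)]
push_nominal [([346.2, 111.0], 0.79)]
pin [([222.6, 244.9], 0.89), ([209.6, 329.6], 0.86)]
pin_grip [([203.4, 349.7], 0.7), ([223.3, 253.9], 0.63)]
pin_holder [([228.9, 229.8], 0.93), ([346.1, 109.7], 0.64)]
[np.float64(223.93485104148692), np.float64(246.2271028108777)]
[np.float64(448.64041653585537), np.float64(27.255700838503486)]
[np.float64(302.15045428064974), np.float64(144.38986443814605)]
```

View pics/w1.png

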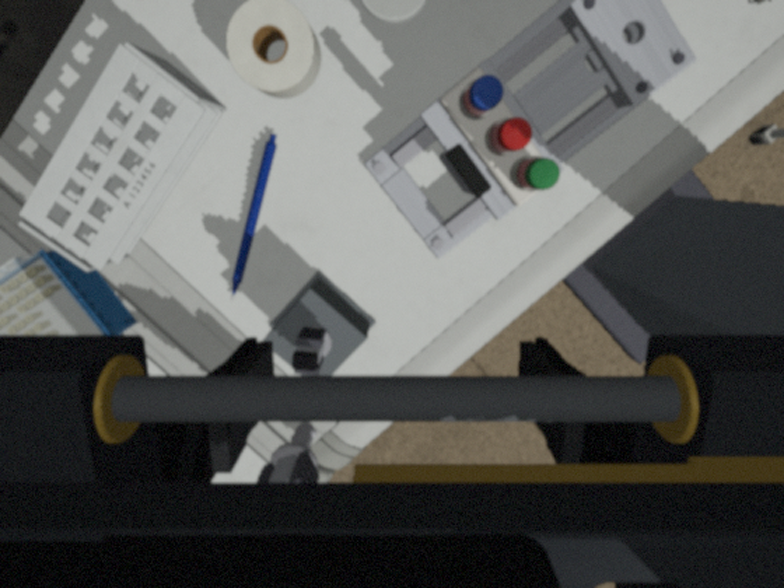

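step_arm --linear '[[0,0,0],[0,0,0],[0,0,0],[0,0,0],[0,0,0],[0,0,0],[0,-25,0],[0,0,0]]' --delta_rot '[[0,0,0.15],[0,0,0.15],[0,0,0.15],[0,0,0.15],[0,0,0.15],[0,0,0.15],[0,0,0],[0,0,0]]' --grip '[0,0,0,0,0,0,0,0]'

```text
time_s: 4.0
tcp_pos: [0.542, 0.3387, 0.252]
ee_rot: [[-0.083, -0.997, -0.0], [-0.997, 0.083, -0.0], [0.0, 0.0, -1.0]]
wrist_force: [-0.2, 0.6, 0.4]
gripper_width: 0.172
gripper_force: 0.0
```

```bash
python3 - <<'E'
from h import *
import pickle
np.set_printoptions(precision=4,suppress=True)
c=cam("wrist");s=sense();print(s["tcp_pos"],s["joints"],s["ee_rot"][:,0])
w=pickle.load(open("w1.pkl","rb"))
R={}
for l in ["foot","hole_nominal","push_nominal","pin_grip","pin_holder"]:
    d=landmark_of("wrist",l);print(l,[(np.round(e["point"],1).tolist(),round(e["score"],2)) for e in d][:4])
    if d: R[l]=d[0]["point"]
for l,p in [("foot",(374.4,82.6)),("hole_nominal",(449.3,24.2)),("push_nominal",(346.2,111))]:
    if l in R: print(l,*tri([(w,p),(c,R[l])]))
print("cap w1",atz(w,(333,121),.093),"hole w1",atz(w,(453,23),.042),"pin w1 collar/head",atz(w,(222.6,244.9),.046),atz(w,(223.3,253.9),.067))
m=silhouettes("wrist","foot")
r=cv2.minAreaRect(np.argwhere(m[0]["mask"])[:,::-1].astype(np.float32));print(r,[atz(c,p,0.008)[:2] for p in cv2.boxPoints(r)])
pickle.dump(c,open("w2.pkl","wb"));save(c,"w2.png",None,1.4)
E
```

```text
[0.5413 0.3386 0.2521] [ 46.5108  22.412    5.2796  -0.015  -72.9123 -51.2715] [-0.0831 -0.9965  0.0005]
foot [([284.6, 45.5], 0.88)]
hole_nominal []
push_nominal [([284.0, 89.3], 0.81)]
pin_grip []
pin_holder [([312.2, 252.4], 0.6)]
foot [0.5277 0.1946 0.017 ] [0. 0.]
push_nominal [0.5321 0.243  0.0714] [0.0008 0.0008]
cap w1 [0.5353 0.261  0.093 ] hole w1 [0.5203 0.1108 0.042 ] pin w1 collar/head [0.514  0.4346 0.046 ] [0.5094 0.4333 0.067 ]
((284.0, 79.49998474121094), (97.99998474121094, 158.99996948242188), 0.0) [array([0.5946, 0.3086]), array([0.5754, 0.1453]), array([0.4738, 0.1537]), array([0.4815, 0.318 ])]
```

View pics/w2.png

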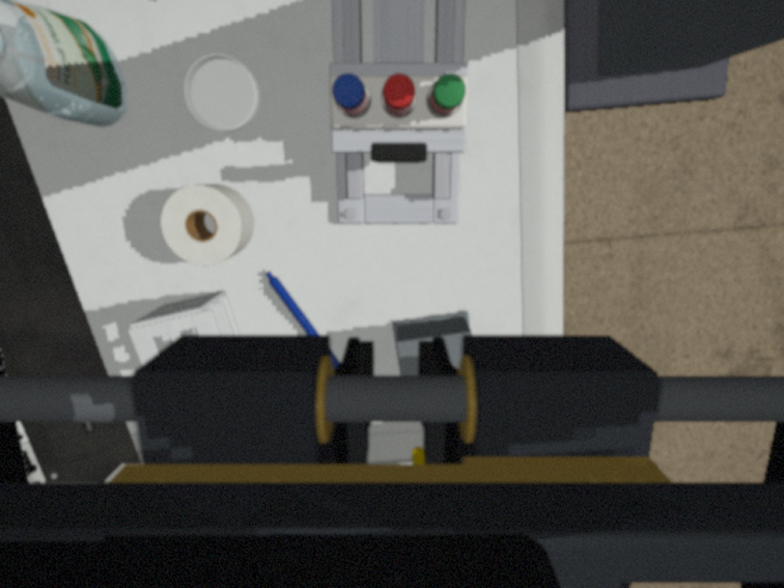

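Foot rear corners at (335,222) and (459,222), so the foot is in line with the tool. The cap of the push plate is at (399,152).

```bash
python3 - <<'E'
from h import *
import pickle
np.set_printoptions(precision=4,suppress=True)
c=pickle.load(open("w2.pkl","rb"));w=pickle.load(open("w1.pkl","rb"))
a=atz(c,(335/1.4,222/1.4),.008);b=atz(c,(459/1.4,222/1.4),.008)
print(a,b,np.linalg.norm(a-b))
y=(a-b)[:2]; y/=np.linalg.norm(y); u=np.array([y[1],-y[0]]);print("u",u)
f=((a+b)/2)[:2]+.125*u;print("foot",f)
F=lambda P:((P[:2]-f)@u,(P[:2]-f)@y)
print("cap rear edge",F(atz(c,(399/1.4,161/1.4),.093)),"cap front",F(atz(c,(399/1.4,143/1.4),.093)))
print("cap w1",F(atz(w,(333,121),.093)),"hole w1",F(atz(w,(453,23),.042)))
# rear corner in w1: (385,157*)...
for p in [(372/1.4,163/1.4),(440/1.4,255/1.4)]: print("w1 corner",atz(w,p,.008),F(atz(w,p,.008)))
E
```

```text
[0.5896 0.3085 0.008 ] [0.4874 0.317  0.008 ] 0.10247461688125586
u [-0.0828 -0.9966]
foot [0.5281 0.1882]
cap rear edge (np.float64(-0.07776051782388416), np.float64(-0.0009631556471317645)) cap front (np.float64(-0.06685897227523863), np.float64(-0.0009434358633740909))
cap w1 (np.float64(-0.07312569416262917), np.float64(0.0010904598464407031)) hole w1 (np.float64(0.07783638845206395), np.float64(-0.0014271489262918727))
w1 corner [0.5827 0.3043 0.008 ] (np.float64(-0.12018886012161166), np.float64(0.04475313736640631))
w1 corner [0.4897 0.3143 0.008 ] (np.float64(-0.12247343232148802), np.float64(-0.04878777882131851))
```

step_arm --linear '[[10,0,49],[10,0,49],[6,0,49],[0,0,49],[0,0,0],[14,0,0],[6,0,0],[0,0,0]]' --delta_rot '[[0,0,0],[0,0,0],[0,0,0],[0,0,0],[0,0,0],[0,0,0],[0,0,0],[0,0,0]]' --grip '[0,0,0,0,0,0,0,0]'

```text
time_s: 5.35
tcp_pos: [0.5384, 0.2925, 0.0586]
ee_rot: [[-0.084, -0.996, 0.003], [-0.996, 0.084, 0.002], [-0.002, -0.002, -1.0]]
wrist_force: [0.4, 0.9, -0.4]
gripper_width: 0.007
gripper_force: 0.0
```

step_arm --linear '[[4,0,0],[4,0,0],[3,0,0],[3,0,0],[3,0,0],[3,0,0],[3,0,0],[3,0,0],[0,0,0]]' --delta_rot '[[0,0,0],[0,0,0],[0,0,0],[0,0,0],[0,0,0],[0,0,0],[0,0,0],[0,0,0],[0,0,0]]' --grip '[0,0,0,0,0,0,0,0,0]'

```text
time_s: 6.48
tcp_pos: [0.5354, 0.2663, 0.0565]
ee_rot: [[-0.083, -0.997, -0.0], [-0.997, 0.083, -0.0], [0.0, 0.0, -1.0]]
wrist_force: [0.4, 1.4, -1.5]
gripper_width: 0.002
gripper_force: 0.8
```

step_arm --linear '[[2,0,0],[2,0,0],[2,0,0],[0,0,0]]' --delta_rot '[[0,0,0],[0,0,0],[0,0,0],[0,0,0]]' --grip '[0,0,0,0]'

```text
time_s: 6.98
tcp_pos: [0.5349, 0.2604, 0.0565]
ee_rot: [[-0.083, -0.997, -0.0], [-0.997, 0.083, -0.0], [0.0, 0.0, -1.0]]
wrist_force: [0.0, 1.9, -0.9]
gripper_width: 0.007
gripper_force: 0.8
```

step_arm --linear '[[2,0,0],[2,0,0],[2,0,0]]' --delta_rot '[[0,0,0],[0,0,0],[0,0,0]]' --grip '[0,0,0]'

```text
time_s: 7.35
tcp_pos: [0.5345, 0.2546, 0.0566]
ee_rot: [[-0.083, -0.997, 0.0], [-0.997, 0.083, 0.0], [-0.0, -0.0, -1.0]]
wrist_force: [-0.5, 2.4, -1.9]
gripper_width: 0.006
gripper_force: 1.3
```

step_arm --linear '[[1.5,0,0],[1.5,0,0]]' --delta_rot '[[0,0,0],[0,0,0]]' --grip '[0,0]'

```text
time_s: 7.6
tcp_pos: [0.5342, 0.2516, 0.0566]
ee_rot: [[-0.083, -0.997, 0.0], [-0.997, 0.083, 0.0], [-0.0, -0.0, -1.0]]
wrist_force: [-0.8, 2.4, -1.3]
gripper_width: 0.01
gripper_force: 1.3
```

step_arm --linear '[[1.5,0,0],[1,0,0]]' --delta_rot '[[0,0,0],[0,0,0]]' --grip '[0,0]'

```text
time_s: 7.85
tcp_pos: [0.5343, 0.251, 0.0566]
ee_rot: [[-0.083, -0.997, 0.002], [-0.997, 0.083, 0.003], [-0.003, -0.001, -1.0]]
wrist_force: [-3.5, 10.1, -3.0]
gripper_width: 0.005
gripper_force: 4.6
```

step_arm --linear '[[1,0,0],[0,0,0]]' --delta_rot '[[0,0,0],[0,0,0]]' --grip '[0,0]'

```text
time_s: 8.1
tcp_pos: [0.5343, 0.251, 0.0567]
ee_rot: [[-0.083, -0.997, 0.002], [-0.997, 0.083, 0.004], [-0.005, -0.002, -1.0]]
wrist_force: [-2.9, 11.5, -2.9]
gripper_width: 0.003
gripper_force: 5.0
```

step_arm --linear '[[-8,0,0],[0,0,-50],[0,0,-50],[40,0,-44],[55,0,0],[0,0,0],[0,0,0]]' --delta_rot '[[0,0,0],[0,0,0],[0,0,0],[0,0,0],[0,0,0],[0,0,0],[0,0,0]]' --grip '[0,0,0,0,0,60,60]'

```text
time_s: 8.98
tcp_pos: [0.5267, 0.1609, 0.2006]
ee_rot: [[-0.084, -0.996, -0.0], [-0.996, 0.084, -0.001], [0.001, 0.0, -1.0]]
wrist_force: [-0.3, 0.1, -1.4]
gripper_width: 0.153
gripper_force: 0.0
```

```bash
python3 - <<'E'
from h import *
import pickle
np.set_printoptions(precision=4,suppress=True)
c=cam("wrist");s=sense();print(s["tcp_pos"],s["joints"],s["ee_rot"][:,0])
print(proj(c,np.array([.5227,.1120,.042])))
print([(np.round(e["point"],1).tolist(),round(e["score"],2)) for e in landmark_of("wrist","hole_nominal")])
pickle.dump(c,open("w3.pkl","wb"));save(c,"w3.png",None,1.4)
E
```

```text
[0.5268 0.1615 0.2004] [ 33.9197  15.8811 -11.9871   0.0262 -62.1796 -38.6821] [-0.0828 -0.9966  0.0008]
[np.float64(282.3455494631909), np.float64(142.89570769271194)]
[([286.4, 144.7], 0.9)]
```

View pics/w3.png

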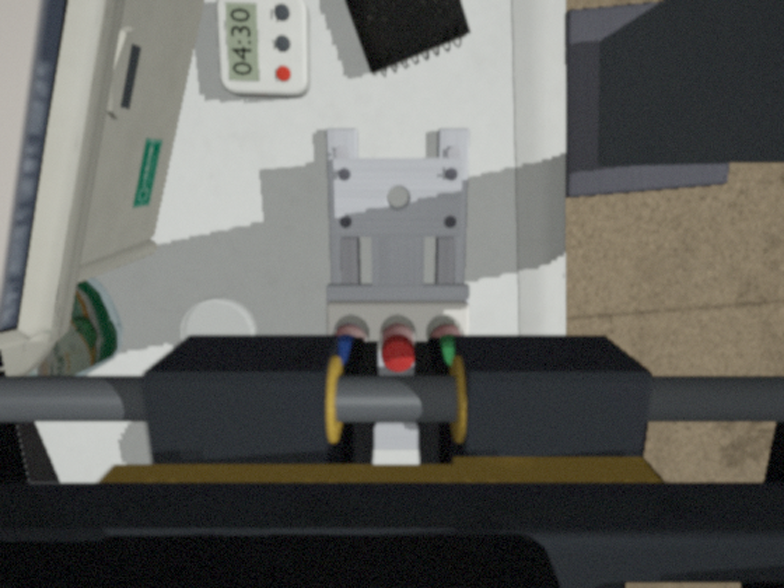

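step_arm --linear '[[-53,6,-1],[-53,6,-1],[-53,6,-1],[-53,6,-1],[-53,6,0],[-52,5,0],[0,0,0],[0,0,0]]' --delta_rot '[[0,0,0],[0,0,0],[0,0,0],[0,0,0],[0,0,0],[0,0,0],[0,0,0],[0,0,0]]' --grip '[60,60,60,60,60,60,60,60]'

```text
time_s: 10.07
tcp_pos: [0.5175, 0.4806, 0.2034]
ee_rot: [[-0.082, -0.997, -0.001], [-0.997, 0.082, -0.002], [0.002, 0.001, -1.0]]
wrist_force: [-0.4, -0.4, -0.4]
gripper_width: 0.689
gripper_force: 0.0
```

```bash
python3 - <<'E'
from h import *
import pickle
np.set_printoptions(precision=4,suppress=True)
w=pickle.load(open("w3.pkl","rb"))
g=cv2.cvtColor(w["img"],cv2.COLOR_RGB2GRAY)
np.set_printoptions(linewidth=200)
P=g[128:154,272:298]; 
print(P[::2,::1])
for t in (100,110,120,130):
    n,l,st,ce=cv2.connectedComponentsWithStats(((P<t)).astype(np.uint8)); print(t,[(st[i,4],ce[i]+[272,128]) for i in range(1,n) if st[i,4]>20])
c=cam("wrist");s=sense();print(s["tcp_pos"],s["joints"],s["ee_rot"][:,0])
for l in ("pin","pin_grip","pin_holder"):
    print(l,[(np.round(e["point"],1).tolist(),round(e["score"],2)) for e in landmark_of("wrist",l)])
pickle.dump(c,open("w4.pkl","wb"));
a=np.hstack([cv2.resize(x["img"][y0:y0+100,235:335],None,fx=4,fy=4,interpolation=2) for x,y0 in ((w,95),(c,95))])
cv2.imwrite("pics/w4.png",a[:,:,::-1])
E
```

```text
[[185 184 186 184 183 184 186 185 186 184 186 183 185 183 184 185 184 184 185 183 183 183 183 183 184 183]
 [184 185 184 184 184 185 186 184 184 185 183 183 183 183 182 184 182 184 185 185 184 183 185 183 185 183]
 [184 184 186 183 184 184 182 181 178 172 169 164 163 161 162 167 174 179 183 185 184 183 183 186 184 184]
 [185 185 185 186 184 182 176 167 162 154 150 148 148 149 145 143 145 150 166 177 182 185 185 183 185 184]
 [182 179 182 180 180 170 161 152 151 149 150 147 147 148 149 149 147 144 140 149 165 176 178 179 180 181]
 [181 182 181 181 174 161 152 149 148 147 149 149 149 148 149 149 148 145 141 135 149 168 178 179 180 179]
 [183 183 181 180 162 151 150 148 148 148 150 147 149 150 148 149 148 148 141 130 134 161 177 178 180 178]
 [184 185 187 184 168 150 146 149 149 148 148 147 151 148 149 148 151 147 140 127 133 160 176 179 177 170]
 [186 185 189 190 181 157 138 143 148 151 150 149 151 148 147 147 144 136 125 117 132 149 156 152 149 142]
 [183 185 182 184 182 166 139 128 132 140 142 146 142 144 139 134 123 115 112 119 130 133 135 133 135 136]
 [158 157 152 149 149 141 130 121 114 115 116 118 119 117 113 115 118 121 125 133 132 134 132 135 132 132]
 [134 135 134 132 131 134 132 129 129 124 123 119 120 124 124 127 129 129 130 133 132 134 131 134 133 130]
 [136 133 133 134 135 134 134 132 133 133 134 131 134 135 130 133 134 134 133 136 132 131 132 131 132 133]]
100 []
110 []
120 [(np.int32(27), array([285.4815, 147.5185]))]
130 [(np.int32(63), array([285.5556, 147.6508]))]
[0.5179 0.48   0.204 ] [ 55.9107  30.746   11.9826   0.0125 -71.3229 -60.6541] [-0.0826 -0.9966  0.0014]
pin [([280.2, 145.2], 0.72), ([356.9, 229.4], 0.66), ([269.3, 248.2], 0.66)]
pin_grip [([362.3, 243.1], 0.81), ([268.3, 254.9], 0.69), ([281.9, 146.6], 0.61)]
pin_holder [([282.0, 142.1], 0.58)]
```

View pics/w4.png

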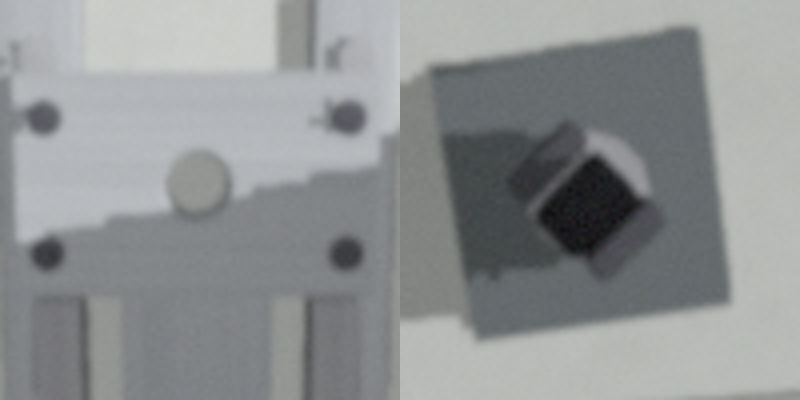

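Left crop: clevis hole at (199,183). Right crop: the pin's black head at (590,205), buttons at (547,162) and (627,240), so the button line is turned about 45° and the tool must turn by +45°.

```bash
python3 - <<'E'
from h import *
import pickle
np.set_printoptions(precision=4,suppress=True)
w=pickle.load(open("w3.pkl","rb"));c=pickle.load(open("w4.pkl","rb"))
q=lambda x,y:(235+(x+.5)/4-.5,95+(y+.5)/4-.5)
print("hole",atz(w,(284.5,140.8),.042)," bolts",np.mean([atz(w,q(*p),.042) for p in [(44,118),(347,118),(47,253),(345,253)]],0))
co=[atz(c,q(x-400,y),.046) for x,y in [(430,68),(697,28),(730,300),(477,338)]]
print("holder top",np.array(co),np.mean(co,0))
print("head",atz(c,q(190,205),.092),"buttons",atz(c,q(187,201),.081))
b=atz(c,q(227,240),.081)-atz(c,q(147,162),.081);R=np.array([[-.0826,-.9966],[-.9966,.0826]]).T
d=R@b[:2];print(d,np.degrees(np.arctan2(-d[0],d[1])))
g=pickle.load(open("w1.pkl","rb"));
# heads from w1: black head spots at (310,345)/1.4 approx
print(tri([(c,q(190,205)),(g,(308/1.4,349/1.4))]))
E
```

```text
hole [0.5206 0.1103 0.042 ]  bolts [0.5215 0.1106 0.042 ]
holder top [[0.5465 0.4016 0.046 ]
 [0.4874 0.398  0.046 ]
 [0.4836 0.4581 0.046 ]
 [0.5423 0.4621 0.046 ]] [0.515  0.4299 0.046 ]
head [0.5136 0.431  0.092 ] buttons [0.5142 0.4309 0.081 ]
[-0.0154  0.0161] 43.768968336722146
(array([0.5143, 0.4332, 0.0635]), array([0.0007, 0.0007]))
```

step_arm --linear '[[49.5,0,0],[0,0,10],[0,0,20],[0,0,20],[0,0,20],[0,0,20],[0,0,20],[0,0,20],[0,0,15],[0,0,0]]' --delta_rot '[[0,0,0],[0,0,0.154],[0,0,0.154],[0,0,0.154],[0,0,0.154],[0,0,0.154],[0,0,0],[0,0,0],[0,0,0],[0,0,0]]' --grip '[60,60,60,60,60,60,60,60,60,60]'

```text
time_s: 11.52
tcp_pos: [0.5137, 0.43, 0.0586]
ee_rot: [[-0.754, -0.657, -0.001], [-0.657, 0.754, -0.002], [0.002, -0.0, -1.0]]
wrist_force: [0.7, -0.8, -0.2]
gripper_width: 0.692
gripper_force: 0.0
```

step_arm --linear '[[0,0,3.5],[0,0,0],[0,0,0],[0,0,0],[0,0,0],[0,0,0],[0,0,0],[0,0,0]]' --delta_rot '[[0,0,0],[0,0,0],[0,0,0],[0,0,0],[0,0,0],[0,0,0],[0,0,0],[0,0,0]]' --grip '[60,60,0,0,0,0,0,0]'

```text
time_s: 12.52
tcp_pos: [0.514, 0.4311, 0.0562]
ee_rot: [[-0.753, -0.658, 0.0], [-0.658, 0.753, 0.0], [-0.0, -0.0, -1.0]]
wrist_force: [-1.0, 0.0, 1.0]
gripper_width: 0.226
gripper_force: 30.0
```

step_arm --linear '[[0,0,-10],[0,0,-20],[0,0,-30],[0,0,-30],[0,0,-30],[0,0,-14],[0,0,0]]' --delta_rot '[[0,0,0],[0,0,0],[0,0,0],[0,0,0],[0,0,0],[0,0,0],[0,0,0]]' --grip '[0,0,0,0,0,0,0]'

```text
time_s: 13.4
tcp_pos: [0.5141, 0.4313, 0.1909]
ee_rot: [[-0.753, -0.658, 0.001], [-0.658, 0.753, 0.002], [-0.002, 0.001, -1.0]]
wrist_force: [0.5, 0.5, -0.9]
gripper_width: 0.223
gripper_force: 30.0
```

```bash
python3 - <<'E'
from h import *
import pickle
np.set_printoptions(precision=4,suppress=True)
t=cam("top");s=cam("scene");st=sense();print(st["tcp_pos"],st["gripper_width"]*87)
k=lambda x,y:(x/1.4,y/1.4)
# machine: matching features: screen lower-left corner scene(480,222) top(458,236); body left-lower corner; lower right front corner scene(605,318?) 
print("screen LL",tri([(s,k(482,228)),(t,k(460,236))]))
print("screen LR",tri([(s,k(572,272)),(t,k(553,270))]))
print("foot-left bench corner",atz(s,k(486,292),0),"bench right",atz(s,k(600,370),0))
w=pickle.load(open("w3.pkl","rb"))
for p in [(150,240),(205,0),(20,320)]: print("w3 bench edge",atz(w,k(*p),0),atz(w,k(*p),.2))
c=cam("wrist");T=np.linalg.inv(c["world_to_cam"]);R=st["ee_rot"];p=np.array(st["tcp_pos"])
for z in (-.01,.01,.028): print("tip px",proj(c,p+R@np.array([0,0,z])))
pickle.dump(c,open("w5.pkl","wb"));
a=np.hstack([c["img"][150:350,180:380],t["img"][100:300,150:350],s["img"][120:320,110:310]])
cv2.imwrite("pics/w5.png",cv2.resize(a,(800,267),interpolation=3)[:,:,::-1])
E
```

```text
[0.5133 0.4305 0.1886] 19.3197723966186
screen LL (array([0.6486, 0.1239, 0.193 ]), array([0.0033, 0.0033]))
screen LR (array([ 0.5892, -0.031 ,  0.2111]), array([0.0003, 0.0003]))
foot-left bench corner [0.7228 0.1323 0.    ] bench right [ 0.6361 -0.0984  0.    ]
w3 bench edge [ 0.7074  0.1284 -0.    ] [0.6045 0.1089 0.2   ]
w3 bench edge [ 0.6378 -0.026   0.    ] [0.5734 0.0397 0.2   ]
w3 bench edge [0.821  0.1815 0.    ] [0.6554 0.1327 0.2   ]
tip px [np.float64(282.8428538397707), np.float64(270.5696762398008)]
tip px [np.float64(282.78187595672114), np.float64(254.7623190320433)]
tip px [np.float64(282.7370577031178), np.float64(243.14403862105152)]
```

View pics/w5.png

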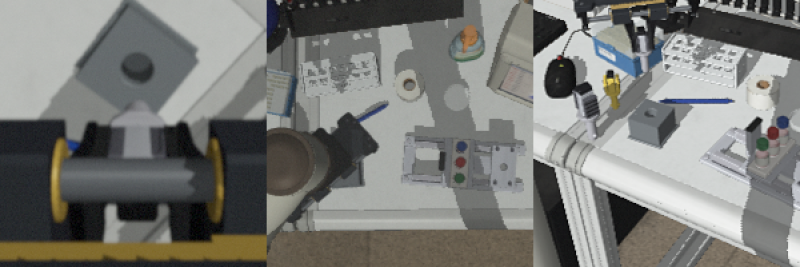

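The tip of the pin is at wrist pixel (283,228–243), as predicted, and the holder is empty. I am turning the gripper parallel to the analyser front to keep clear of it.

step_arm --linear '[[0,0,0],[0,0,0],[0,0,0],[0,0,0],[0,0,0],[0,0,0],[0,0,0]]' --delta_rot '[[0,0,0.16],[0,0,0.16],[0,0,0.16],[0,0,0.16],[0,0,0.16],[0,0,0.16],[0,0,0]]' --grip '[0,0,0,0,0,0,0]'

```text
time_s: 14.42
tcp_pos: [0.5136, 0.4306, 0.1885]
ee_rot: [[-0.971, 0.238, -0.002], [0.238, 0.971, -0.002], [0.001, -0.002, -1.0]]
wrist_force: [-0.9, 0.8, -1.6]
gripper_width: 0.221
gripper_force: 30.0
```

step_arm --linear '[[-14,-51.5,0],[-14,-51.5,0],[-14,-51.5,0],[-14,-51.5,0],[-14,-51.5,0],[-13.3,-51.2,0],[0,0,40],[0,0,40],[0,0,0],[0,0,0]]' --delta_rot '[[0,0,0],[0,0,0],[0,0,0],[0,0,0],[0,0,0],[0,0,0],[0,0,0],[0,0,0],[0,0,0],[0,0,0]]' --grip '[0,0,0,0,0,0,0,0,0,0]'

```text
time_s: 15.68
tcp_pos: [0.5219, 0.1118, 0.1112]
ee_rot: [[-0.971, 0.238, 0.002], [0.238, 0.971, 0.0], [-0.002, 0.001, -1.0]]
wrist_force: [0.6, 0.1, -1.2]
gripper_width: 0.217
gripper_force: 30.0
```

```bash
python3 - <<'E'
from h import *
import pickle
c=cam("wrist");st=sense();print(st["tcp_pos"],st["joints"],st["wrist_force"],st["gripper_width"]*87)
pickle.dump(c,open("w6.pkl","wb"));R=st["ee_rot"];p=np.array(st["tcp_pos"])
print("tip",proj(c,p+R@np.array([0,0,.048])),"hole",proj(c,np.array([.521,.1108,.042])))
cv2.imwrite("pics/w6.png",cv2.resize(c["img"][100:300,180:400],None,fx=3.6,fy=3,interpolation=2)[:,:,::-1])
E
```

```text
[0.52216426 0.11206844 0.11170979] [ 2.95465857e+01  1.95096201e+01 -2.11807463e+01  4.96864890e-02
 -4.91321636e+01 -1.33354371e+02] [ 0.74921984 -0.12561064 -1.11739324] 18.763446615413503
tip [np.float64(283.42449455539384), np.float64(232.68538521514677)] hole [np.float64(280.98860694762794), np.float64(221.5597682187609)]
```

View pics/w6.png

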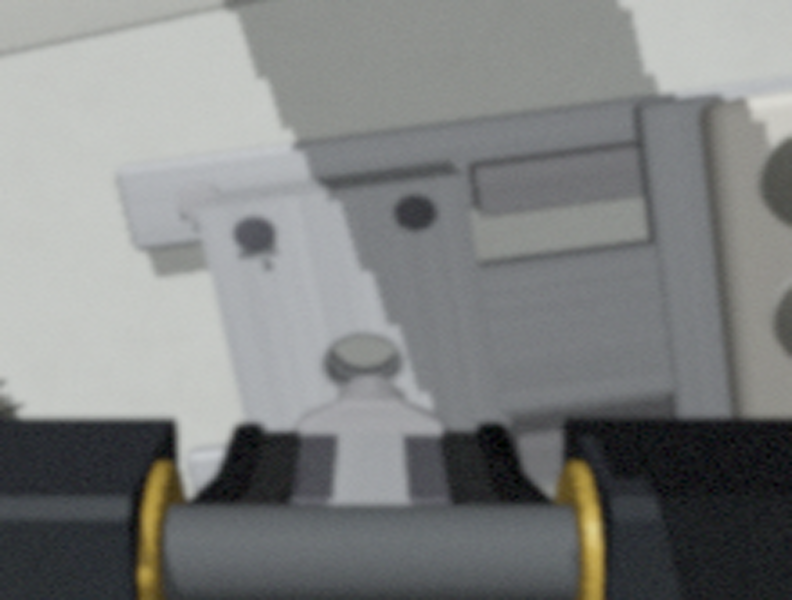

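Shank at crop column 372, hole at (364,358): the hole is about 1.5 mm to tool −y. Working out the correction.

```bash
python3 - <<'E'
from h import *
import pickle
np.set_printoptions(precision=4,suppress=True)
c=pickle.load(open("w6.pkl","rb"));st=sense();R=st["ee_rot"];p=np.array(st["tcp_pos"]);print(p)
M=np.linalg.inv(c["world_to_cam"])
g=cv2.cvtColor(c["img"],cv2.COLOR_RGB2GRAY).astype(int);print(g[224:236:2,272:296])
# work in the tool frame of the picture, free of pose noise
m=np.array(capture("wrist")["mount"])
for px in [(281,219.5),(281,218.5),(281.5,220.5)]:
  d=np.array([(px[0]-c["cx"])/c["fx"],-(px[1]-c["cy"])/c["fy"],-1]);d=m[:3,:3]@d;o=m[:3,3]
  for z in (.0690,.0702): print(px,"hole in tool frame",o+d*(z-o[2])/d[2])
for y in (-.0065,.0065): print([np.round(proj(c,p+R@np.array([0.006,y,z])),1) for z in (.034,.044)])
E
```

```text
[0.5222 0.1121 0.1117]
[[ 88  90  98  99 104 102 105 105 108 107 110 111 112 113 105 103 103 114
  135 154 166 170 160 141]
 [116 103  97  95 101 118 132 138 142 149 149 147 142 138 130 124 132 145
  161 174 176 174 166 147]
 [156 140 127 125 131 142 146 148 150 152 154 152 146 141 138 136 135 145
  162 171 175 175 173 160]
 [170 161 144 138 140 145 149 150 153 153 153 150 148 143 142 138 133 129
  131 145 160 172 175 172]
 [169 159 148 148 150 151 154 156 153 152 153 152 150 146 145 146 143 141
  134 132 145 164 173 175]
 [160 159 159 163 164 164 165 164 165 163 163 164 162 164 161 160 160 161
  158 148 146 149 153 159]]
(281, 219.5) hole in tool frame [ 0.0023 -0.0012  0.069 ]
(281, 219.5) hole in tool frame [ 0.002  -0.0012  0.0702]
(281, 218.5) hole in tool frame [ 0.003  -0.0012  0.069 ]
(281, 218.5) hole in tool frame [ 0.0027 -0.0012  0.0702]
(281.5, 220.5) hole in tool frame [ 0.0016 -0.0009  0.069 ]
(281.5, 220.5) hole in tool frame [ 0.0013 -0.0009  0.0702]
[array([272.4, 230.3]), array([272.9, 225.4])]
[array([294.6, 230.3]), array([294. , 225.4])]
```

step_arm --linear '[[1.8,-1,0],[0,0,7],[0,0,7],[0,0,3],[0,0,0]]' --delta_rot '[[0,0,0],[0,0,0],[0,0,0],[0,0,0],[0,0,0]]' --grip '[0,0,0,0,0]'

```text
time_s: 16.4
tcp_pos: [0.5187, 0.1107, 0.0926]
ee_rot: [[-0.971, 0.24, -0.001], [0.24, 0.971, -0.001], [0.001, -0.001, -1.0]]
wrist_force: [-0.6, -0.1, -1.5]
gripper_width: 0.221
gripper_force: 30.0
```

step_arm --linear '[[0,0,2],[0,0,2],[0,0,0]]' --delta_rot '[[0,0,0],[0,0,0],[0,0,0]]' --grip '[0,0,0]'

```text
time_s: 16.77
tcp_pos: [0.5192, 0.1109, 0.0891]
ee_rot: [[-0.971, 0.24, 0.001], [0.24, 0.971, 0.0], [-0.001, 0.0, -1.0]]
wrist_force: [0.9, -1.3, -1.3]
gripper_width: 0.222
gripper_force: 30.0
```

step_arm --linear '[[0,0,1.5],[0,0,1.5],[0,0,0]]' --delta_rot '[[0,0,0],[0,0,0],[0,0,0]]' --grip '[0,0,0]'

```text
time_s: 17.15
tcp_pos: [0.5192, 0.1109, 0.0861]
ee_rot: [[-0.971, 0.24, 0.001], [0.24, 0.971, 0.0], [-0.001, 0.0, -1.0]]
wrist_force: [1.5, -0.0, -1.9]
gripper_width: 0.219
gripper_force: 30.0
```

step_arm --linear '[[0,0,1.5],[0,0,1.5],[0,0,0]]' --delta_rot '[[0,0,0],[0,0,0],[0,0,0]]' --grip '[0,0,0]'

```text
time_s: 17.52
tcp_pos: [0.5191, 0.1109, 0.083]
ee_rot: [[-0.971, 0.24, 0.001], [0.24, 0.971, 0.0], [-0.0, 0.0, -1.0]]
wrist_force: [2.3, -1.0, -1.8]
gripper_width: 0.22
gripper_force: 30.0
```

step_arm --linear '[[0,0,2],[0,0,2],[0,0,0]]' --delta_rot '[[0,0,0],[0,0,0],[0,0,0]]' --grip '[0,0,0]'

```text
time_s: 17.9
tcp_pos: [0.5191, 0.1109, 0.0789]
ee_rot: [[-0.971, 0.24, 0.0], [0.24, 0.971, 0.0], [-0.0, 0.0, -1.0]]
wrist_force: [2.6, -0.4, -0.9]
gripper_width: 0.22
gripper_force: 30.0
```

step_arm --linear '[[-0.5,0,1.5],[0,0,1.5],[0,0,1.5],[0,0,0]]' --delta_rot '[[0,0,0],[0,0,0],[0,0,0],[0,0,0]]' --grip '[0,0,0,0]'

```text
time_s: 18.4
tcp_pos: [0.5192, 0.1107, 0.0743]
ee_rot: [[-0.971, 0.24, -0.0], [0.24, 0.971, -0.0], [0.0, -0.0, -1.0]]
wrist_force: [2.2, 0.1, -1.1]
gripper_width: 0.218
gripper_force: 30.0
```

step_arm --linear '[[0,0,1.5],[0,0,1.5],[0,0,1.5],[0,0,0]]' --delta_rot '[[0,0,0],[0,0,0],[0,0,0],[0,0,0]]' --grip '[0,0,0,0]'

```text
time_s: 18.9
tcp_pos: [0.5193, 0.1106, 0.0698]
ee_rot: [[-0.971, 0.24, -0.0], [0.24, 0.971, -0.0], [0.0, -0.0, -1.0]]
wrist_force: [1.5, -0.7, -2.0]
gripper_width: 0.22
gripper_force: 30.0
```

step_arm --linear '[[0,0,1.5],[0,0,1.5],[0,0,1.5],[0,0,0]]' --delta_rot '[[0,0,0],[0,0,0],[0,0,0],[0,0,0]]' --grip '[0,0,0,0]'

```text
time_s: 19.4
tcp_pos: [0.5193, 0.1107, 0.0653]
ee_rot: [[-0.971, 0.24, -0.0], [0.24, 0.971, -0.0], [0.0, -0.0, -1.0]]
wrist_force: [1.8, 0.4, -1.8]
gripper_width: 0.215
gripper_force: 30.0
```

step_arm --linear '[[0,0,1.5],[0,0,1.5],[0,0,1.5],[0,0,1.5],[0,0,0]]' --delta_rot '[[0,0,0],[0,0,0],[0,0,0],[0,0,0],[0,0,0]]' --grip '[0,0,0,0,0]'

```text
time_s: 20.02
tcp_pos: [0.5193, 0.1107, 0.0593]
ee_rot: [[-0.971, 0.24, -0.0], [0.24, 0.971, -0.0], [0.0, -0.0, -1.0]]
wrist_force: [1.9, 0.3, -1.9]
gripper_width: 0.223
gripper_force: 30.0
```

step_arm --linear '[[0,0,1.5],[0,0,1.5],[0,0,1.5],[0,0,0]]' --delta_rot '[[0,0,0],[0,0,0],[0,0,0],[0,0,0]]' --grip '[0,0,0,0]'

```text
time_s: 20.52
tcp_pos: [0.5193, 0.1107, 0.0549]
ee_rot: [[-0.971, 0.24, -0.0], [0.24, 0.971, -0.0], [0.0, -0.0, -1.0]]
wrist_force: [1.4, -0.8, -2.3]
gripper_width: 0.22
gripper_force: 30.0
```

step_arm --linear '[[0,0,1],[0,0,1],[0,0,0]]' --delta_rot '[[0,0,0],[0,0,0],[0,0,0]]' --grip '[0,0,0]'

```text
time_s: 20.9
tcp_pos: [0.5193, 0.1107, 0.053]
ee_rot: [[-0.971, 0.24, -0.0], [0.24, 0.971, 0.0], [0.0, 0.0, -1.0]]
wrist_force: [1.2, -0.3, -1.1]
gripper_width: 0.223
gripper_force: 30.0
```

Now feel for the collar seat.

step_arm --linear '[[0,0,1],[0,0,0]]' --delta_rot '[[0,0,0],[0,0,0]]' --grip '[0,0]'

```text
time_s: 21.15
tcp_pos: [0.5194, 0.1107, 0.0521]
ee_rot: [[-0.971, 0.24, 0.0], [0.24, 0.971, -0.0], [-0.0, 0.0, -1.0]]
wrist_force: [1.6, 0.0, -0.0]
gripper_width: 0.22
gripper_force: 30.0
```

step_arm --linear '[[0,0,1],[0,0,0]]' --delta_rot '[[0,0,0],[0,0,0]]' --grip '[0,0]'

```text
time_s: 21.4
tcp_pos: [0.5194, 0.1107, 0.0521]
ee_rot: [[-0.971, 0.239, 0.0], [0.239, 0.971, -0.0], [-0.0, -0.0, -1.0]]
wrist_force: [-1.0, -0.3, 6.1]
gripper_width: 0.224
gripper_force: 30.0
```

Seated on the clevis (6 N up at TCP z 0.052). Letting go and rising.

step_arm --linear '[[0,0,-0.5],[0,0,0],[0,0,0],[0,0,0],[0,0,-10],[0,0,-40],[0,0,-50],[0,0,-50],[0,0,0]]' --delta_rot '[[0,0,0],[0,0,0],[0,0,0],[0,0,0],[0,0,0],[0,0,0],[0,0,0],[0,0,0],[0,0,0]]' --grip '[60,60,60,60,60,60,60,60,60]'

```text
time_s: 22.52
tcp_pos: [0.5218, 0.1117, 0.2069]
ee_rot: [[-0.971, 0.239, 0.01], [0.239, 0.971, 0.004], [-0.009, 0.007, -1.0]]
wrist_force: [-0.2, 0.5, -0.1]
gripper_width: 0.689
gripper_force: 0.0
```

```bash
python3 - <<'E'
from h import *
s=cam("scene");t=cam("top");w=cam("wrist");print(sense()["tcp_pos"],sense()["gripper_width"])
a=np.hstack([cv2.resize(s["img"][190:310,240:400],(480,360)),cv2.resize(w["img"][130:250,220:320],(320,360))])
cv2.imwrite("pics/end.png",a[:,:,::-1])
E
```

```text
[0.51851982 0.11046893 0.20097357] 0.6887135488243885
```

View pics/end.png

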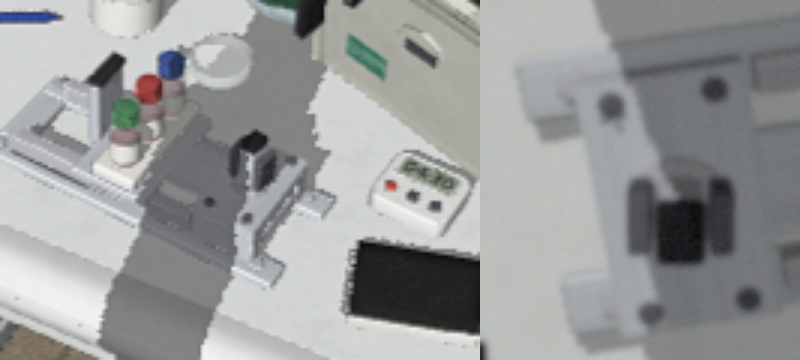

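The pin stands upright and seated in the clevis at crop (255,160). Its buttons are out on both sides (640,215 and 720,215), and the carriage is home.

```bash
python3 -c "
from station import *
print(finish_job())"
```

```text
the job is handed in; nothing more can be done
None
```

I pushed the carriage home against its stop, slid the pin down until its collar sat on the clevis, and let go so its buttons came back out. The job is handed in, but the hand-in returned no verdict.

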